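# Select the standard with the pointer arm and key the reading

### The arm

A 6-joint arm with a two-finger parallel gripper is mounted at the origin on the work surface. World frame = base frame: x ahead of the robot, y to its left, z up, the work surface at z = 0. Lengths are in m, angles in degrees, forces in N, time in s.
With the tool pointing down it reaches from about 0.4 to 0.825 m from the base axis. Payload 7 kg.
Tool frame: the origin (TCP) lies midway between the tips of the shut fingers; the grasp point (between the pads) lies 19 mm behind it (r.hold_point_z is the distance from the TCP to the grasp point, in m); y points along the fingers, z is the direction in which the jaws open and shut, and the axes are right-handed (so a half turn about y gives the same grasp; the last joint's range is limited). The gripper opens to 88 mm and grips with 3 to 60 N. Pads are 19 mm wide; open, the fingers measure 130 mm over their backs; the gripper's body (78 mm by 193 mm) begins 47 mm behind the grasp point.
Start: joints at [-59.066, 20.546, 0.682, 0, -70.136, -16.507], TCP at [0.168, -0.654, 0.227] pointing down, gripper open.
Joint ranges: [-176.03, 176.03], [-82.01, 121.73], [-58.28, 71.71], [-173.87, 95.51], [-174.79, -0.11], [-173.66, 173.66]. Speed limits (degrees/s): [136.94, 136.94, 172.46, 180, 180, 180].

### API

Orientations are given as [roll, pitch, yaw] about the fixed x, y, z axes, in that order (R = Rz(yaw) Ry(pitch) Rx(roll)).
In Python, from plant import r, imaging gives the robot as it stands.
- The arm moves only by the tool drive_tool, never from a script. Its argument "deltas" is a list of rows, each a list of 6 numbers: the shift along the world's x, y, z in cm, then the turn, a rotation vector about the world's x, y, z in rad. In form: [[tx, ty, tz, rx, ry, rz], ...]. A call has exactly 8 rows; each row is the pose to reach, as a shift and turn from the pose commanded when the call began; what a row does not reach only later rows make up. A row lasts 1/12 s, in which the tool goes at most 41.7 mm and 7.16 degrees, less where a joint would pass 70% of its speed; a pose out of reach is approached as far as the arm can. A call with a gripper value outside its range is refused whole. "claw" is the opening, from 0 (shut) to 1 (fully open), set as the call begins (left out, the last holds). The fingers move at their own pace and stop on an object; "squeeze" is the grip in N (left out, the last holds). Time passes only in rows, so rows that repeat a pose let the fingers close, or fill a call up. It gives the time, the measured TCP pose, the force and the opening at its end, in the units of the state.
- r.get_state(): the state, without advancing time (a new reading comes with each control period).
- imaging.capture(name): name is "side" or "top" or "wrist"; returns the picture (420x560x3 uint8, red, green, blue); there is no depth.
- imaging.get_calibration(name): a dict with "mtx" (3x3 intrinsics, pixels), "R" (3x3) and "t" (3): a world point X has camera coordinates R X + t; the wrist camera has in their place "T_tool_cam" (4x4, takes a point from camera to tool coordinates, whose origin is the TCP and whose axes are the tool frame's). Camera axes: x right, y down, z forward; pixel columns grow to the right and rows downward; lengths in m; the calibration is good to about 2 mm. A picture is of the moment at which its call begins: read the wrist's pose just before it. get_calibration takes no time and is no camera call.
- r.close_job(): hands the job in, once; it reports no verdict.
Trained networks look in the newest picture that a camera, given by its name, has taken for a name from the list of things; names that differ only in an ending like _2 or _b are one class to them, and where a whole thing is asked for, a point or a joint stands for the part that bears it (a point fixed in the world has none). Each returns a list of dicts, best first, with "score" (0 to 1); they miss things now and then, are a little off and sometimes report something else, mostly with a low value. They report only what shows in the picture. A call takes as long as a camera call. They do not tell look-alikes from the thing itself.
- imaging.search_frame(camera, label): "bbox" ([left, top, right, bottom] in pixels, round what is visible of it).
- imaging.outline_of(camera, label): "region" (420x560 bool, what is visible of it) and "bbox" ([left, top, right, bottom] in pixels, round what is visible of it).
- imaging.landmark_of(camera, label): "position" ([column, row] in pixels: a listed point, or the origin of a listed thing).
The state is a dict: "time_s": time; "joints": joint angles; "qd": joint speeds; "joint_torque": joint torques, N m; "tcp_pos": TCP position; "eef_rot": TCP orientation; "contact_force": force on the tool from outside, world axes, zero at the start; "moment": the same for the moment, N m; "gripper_width": finger opening in m.
Only numpy, scipy, OpenCV 4.12 (cv2) and the standard library are available. Lean on these libraries where they do the work, as an engineer would, in place of code of your own. Each camera call takes 0.05 s, during which the arm holds its last target.

### The job

On the switch box, push the pointer arm round with a fingertip until it points squarely at the tall square-headed post, and leave it pointing there. Only then press the round key on the small key box fully down with a fingertip and let it come up again. Do not lift the pointer arm, and leave all the other things on the bench and on the box as they are.

Things in the scene. Friction and masses are not known exactly. Their poses are not given: they have to be found in the camera images.
- switch_box: grey switch box fixed to the bench, 270 x 270 mm, flat lid 61 mm above the bench. Origin: centre of its underside, on the pointer's axis; x axis from its front edge to its far edge, z up. On the lid: a black pointer arm, and four black posts 115 mm from the axis, at 1.1 and 2.0 rad to either side of the front direction; which place holds the square post varies.
- pointer (a joint): turn of the black pointer arm about the vertical, rad: 0 when it points at the box's front edge (box -x), positive anticlockwise from above; stops at -2.5 and +2.5, so it can pass the front but not the far side. It starts within 0.65 rad of the front. Dry friction about 0.12 N m, no spring, no detents: it stays where it is left.
- pointer_axis (a point): point on the arm's turning axis, at the top of its 42 mm diameter hub, 93 mm above the bench. From the hub a straight bar with vertical sides, 12 mm wide, reaches to 84 mm from the axis, then a 6 mm wide nose to 90 mm; the bar spans 12 to 32 mm above the lid (73 to 93 mm above the bench), so a fingertip can come down beside it. A white line runs along its top.
- pointer_aim (a point): point in the air ahead of the arm's nose, on the arm's centre line, 115 mm from the axis; it comes over a post's centre when the arm points at that post
- hub (a joint): how far the pointer and its hub are drawn up out of the box, m: 0 at rest, held down by a light spring (3 N), can be pulled up 15 mm; it should stay down
- post_square: the one tall, square-headed black post: square head 30 x 30 mm, its top 46 mm above the lid (107 mm above the bench), fixed on the lid. Origin: centre of its foot, on the lid
- key_box: small grey key box fixed to the bench, 90 x 70 mm, 40 mm tall, to the left or right of the switch box. Origin: centre of its underside
- key (a joint): press of the key on the key box, m: 0 up, 0.006 fully down; a spring pushes back with 2 N at the top and 5 N fully down and brings it up again
- key_top (a point): centre of the top of the key, a round black mushroom head of 38 mm diameter, 64 mm above the bench when up
- post_round1: one of the three short round-headed black posts on the lid: head 19 mm diameter, top 26 mm above the lid. Origin: centre of its foot, on the lid
- post_round2: one of the three short round-headed black posts on the lid: head 19 mm diameter, top 26 mm above the lid. Origin: centre of its foot, on the lid
- post_round3: one of the three short round-headed black posts on the lid: head 19 mm diameter, top 26 mm above the lid. Origin: centre of its foot, on the lid
- adapter: brass plug adapter, loose, 22 mm diameter, 38 mm tall, standing on the far left corner of the switch box's lid; to be left alone. Origin: centre of its underside
- link_bar: copper link bar, loose, 16 x 38 x 12 mm, lying on the far right corner of the switch box's lid; to be left alone. Origin: centre of its underside
- standard_can: loose aluminium standard can with a short neck, 68 mm diameter, 95 mm tall, standing on the bench on the side of the switch box where the key box is not; to be left alone. Origin: centre of its underside
- screwdriver: loose screwdriver, 170 mm long, lying on the bench to the left of the switch box's front; to be left alone. Origin: on the bench below the middle of its length
- mug: loose white mug, 80 mm diameter, 90 mm tall, to the far right; to be left alone. Origin: centre of its underside
- parts_tray: loose empty plastic tray, 100 x 130 x 30 mm, to the far left; to be left alone. Origin: centre of its underside
Things that resemble listed ones, but are neither listed nor needed, are in the scene too. Leave any pink look-alike of the key_box alone.

How it is judged (in metres and radians):
On the way, in this order (a step that is already met when the one before it is completed fails the run):
1. the pointer arm points at the square-headed post and is at rest (horizontal distance between pointer_aim and post_square below 0.01 m and velocity of joint pointer between -0.1 and 0.1 rad/s), for 0.2 s.
2. the key is pressed fully down (past 4.5 of its 6 mm) with the pointer set (horizontal distance between pointer_aim and post_square below 0.01 m and value of joint key above 0.0045 m and contact force between the fingers and key_box above 0.5 N), for 0.1 s.
At the end, for the whole second after the job is handed in: The pointer is at rest and its line passes within 10 mm (5 degrees) of the centre of the square-headed post, the key is up again (within 1 mm), the pointer's hub is down (within 3 mm), and every bystander is within 25 mm of its start (horizontal distance between pointer_aim and post_square below 0.01 m and value of joint key below 0.001 m and value of joint hub below 0.003 m and velocity of joint pointer between -0.05 and 0.05 rad/s and distance of each of adapter, link_bar, standard_can, screwdriver, mug, parts_tray from where it was at the start of the episode below 0.025 m); the robot touches nothing.
It fails at once if the key is pressed (more than 2 mm) while the pointer does not point at the square-headed post (value of joint key above 0.002 m and horizontal distance between pointer_aim and post_square above 0.01 m).
It fails at once if the pointer arm is lifted more than 6 mm (value of joint hub above 0.006 m).
It fails at once if a bystander is moved or lifted by more than 25 mm (distance of any of adapter, link_bar, standard_can, screwdriver, mug, parts_tray from where it was at the start of the episode above 0.025 m).
It fails at once if an upright bystander is tipped over (angle between any of adapter, standard_can, mug's own z axis and vertical above 0.5 rad).
It also fails if it takes over 48 s, if anything falls off the work surface, if the arm or the gripper's body presses on something with over 40 N, if the wrist force passes 120 N, or if a joint passes its speed limit or range.

## Working session

There is one attempt and no reset: what is moved stays moved. The work goes in short steps, Python scripts to look and compute and a tool call to move; the robot and the scene stay as the last step left them, time stands still between calls to the robot, and variables do not carry over. Pictures are saved under pics/ and viewed, and the job is handed in when it is done.

Besides the shell and the picture viewer there is one more tool, called as name([rows], argument=value, ...), one row to a line, values as JSON. drive_tool: Moves the arm, as the interface text tells. Its arguments: {"type":"object","properties":{"deltas":{"type":"array"},"claw":{"type":"number"},"squeeze":{"type":"number"}},"required":["deltas"]}

```bash
mkdir -p pics; ls; python3 - <<'E'
from plant import r, imaging
import cv2
print(r.get_state())
for n in ["side","top","wrist"]:
    im=imaging.capture(n); cv2.imwrite(f"pics/{n}0.png",im[:,:,::-1]); print(n,imaging.get_calibration(n))
E
```

```text
pics
{'time_s': 0.0, 'joints': array([-5.90645327e+01,  2.05918561e+01,  6.33014742e-01, -1.98164609e-02,
       -7.01367231e+01, -1.65058025e+01]), 'qd': array([ 0.03051663,  0.0205413 ,  0.01468776,  0.00892264,  0.04739158,
       -0.03690586]), 'joint_torque': array([ 5.15685842e-04, -5.82707334e+01,  2.93053633e+01,  6.99657887e+00,
        6.85199499e-03, -1.77102997e-04]), 'tcp_pos': array([ 0.16803507, -0.65323216,  0.22561314]), 'eef_rot': array([-8.99030806e+01,  9.29270030e-03,  1.44229239e+01]), 'contact_force': array([ 0.57113084, -0.50855227, -0.13306927]), 'moment': array([-0.01216765, -0.01767693,  0.02473781]), 'gripper_width': 0.08746065880277161}
side {'mtx': array([[446.94104048,   0.        , 276.81955501],
       [  0.        , 446.94104048, 210.94190976],
       [  0.        ,   0.        ,   1.        ]]), 'R': array([[-0.88038156, -0.47425957,  0.00248219],
       [-0.32668185,  0.60261808, -0.72810056],
       [ 0.34381285, -0.64181719, -0.68546584]]), 't': array([0.4764181 , 0.22791629, 0.9825475 ])}
top {'mtx': array([[494.39132272,   0.        , 283.68329653],
       [  0.        , 494.39132272, 206.02601462],
       [  0.        ,   0.        ,   1.        ]]), 'R': array([[ 0.00198768, -0.99997382,  0.0069576 ],
       [-0.98589103, -0.00312414, -0.16735923],
       [ 0.16737658, -0.00652677, -0.98587143]]), 't': array([-0.01291037,  0.53969147,  1.20628368])}
wrist {'mtx': array([[335.5565072 ,   0.        , 281.73789931],
       [  0.        , 335.5565072 , 215.31997649],
       [  0.        ,   0.        ,   1.        ]]), 'T_tool_cam': array([[-5.06428119e-04,  9.50546444e-01,  3.10582035e-01,
        -8.51354630e-02],
       [ 7.93838583e-05, -3.10582036e-01,  9.50546576e-01,
        -1.59291892e-01],
       [ 9.99999869e-01,  5.06038715e-04,  8.18294318e-05,
        -4.20701430e-04],
       [ 0.00000000e+00,  0.00000000e+00,  0.00000000e+00,
         1.00000000e+00]])}
```

View pics/side0.png

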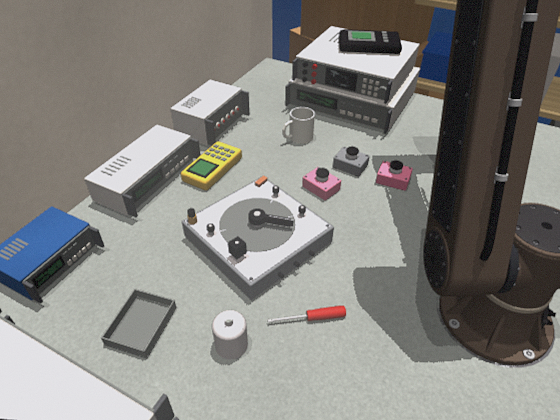

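View pics/top0.png

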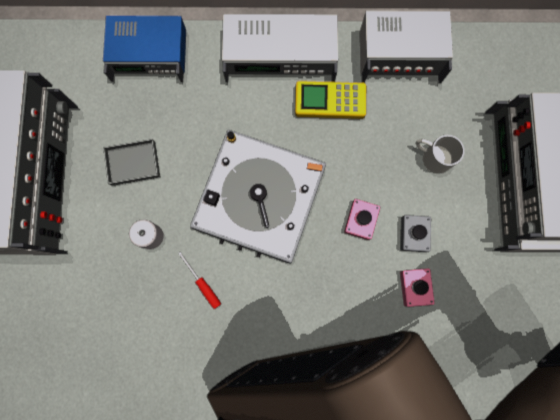

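```bash
cat > h.py <<'E'
from plant import r, imaging
import numpy as np, cv2
def ray(cam,px,z):
    c=imaging.get_calibration(cam); K=c["mtx"];R=c["R"];t=c["t"]
    d=R.T@np.linalg.solve(K,[px[0],px[1],1]); o=-R.T@t
    return o+d*(z-o[2])/d[2]
def proj(cam,X):
    c=imaging.get_calibration(cam); p=c["mtx"]@(c["R"]@np.array(X)+c["t"]); return p[:2]/p[2]
E
python3 - <<'E'
from h import *
H=dict(pointer_axis=.093,pointer_aim=.085,post_square=.061,post_round1=.061,key_top=.064,key_box=0,switch_box=0,adapter=.061,link_bar=.061,standard_can=0,mug=0)
for cam in ["top","side"]:
    for n,z in H.items():
        for d in imaging.landmark_of(cam,n)[:3]:
            print(cam,n,round(d["score"],2),np.round(d["position"],1),np.round(ray(cam,d["position"],z),4))
E
```

```text
top pointer_axis 0.62 [261.4 188.2] [0.5758 0.0435 0.093 ]
top pointer_aim 0.81 [274.7 238.9] [0.4521 0.0103 0.085 ]
top post_square 0.59 [212.9 198.9] [0.5546 0.1659 0.061 ]
top post_square 0.19 [409.5 234.4] [ 0.4667 -0.3237  0.061 ]
top post_round1 0.55 [223.9 166.7] [0.6376 0.1402 0.061 ]
top post_round1 0.42 [305.9 190.8] [ 0.5761 -0.0672  0.061 ]
top key_top 0.67 [364.3 215. ] [ 0.5146 -0.2121  0.064 ]
top key_top 0.57 [423.8 286.6] [ 0.3389 -0.3525  0.064 ]
top key_top 0.44 [422.7 229. ] [ 0.4799 -0.3562  0.064 ]
top key_box 0.9 [410.1 286.3] [ 0.3401 -0.3358  0.    ]
top key_box 0.69 [358.8 222.1] [ 0.5055 -0.2083  0.    ]
top key_box 0.63 [411.9 234.9] [ 0.4722 -0.3459  0.    ]
top switch_box 0.86 [259.2 197.9] [0.5689 0.0527 0.    ]
top adapter 0.74 [150.4 235.6] [0.4619 0.3177 0.061 ]
top adapter 0.52 [232.2 137.3] [0.715  0.1207 0.061 ]
top link_bar 0.53 [311.7 168.4] [ 0.634  -0.0822  0.061 ]
top standard_can 0.85 [151.8 234.7] [0.4709 0.3303 0.    ]
top mug 0.67 [435.9 159. ] [ 0.6763 -0.4187  0.    ]
side pointer_axis 0.77 [256.8 213.2] [0.5687 0.0515 0.093 ]
side poin
[... 221 characters left out ...]
61 ]
side post_round1 0.49 [273.9 195.7] [ 0.5804 -0.0564  0.061 ]
side key_top 0.64 [354.2 148.6] [ 0.4705 -0.353   0.064 ]
side key_top 0.48 [321.  170.7] [ 0.5137 -0.2091  0.064 ]
side key_box 0.98 [352.5 167.6] [ 0.465  -0.3457  0.    ]
side key_box 0.74 [394.2 182.3] [ 0.3315 -0.3382  0.    ]
side key_box 0.71 [320.7 189.7] [ 0.5077 -0.2046  0.    ]
side switch_box 0.58 [257.7 238. ] [0.5716 0.0471 0.    ]
side switch_box 0.28 [303.8 225.5] [ 0.4871 -0.0502  0.    ]
side adapter 0.51 [192.3 219.9] [0.715 0.12  0.061]
side link_bar 0.58 [261.2 183.3] [ 0.6351 -0.0847  0.061 ]
side standard_can 0.91 [232.2 339.6] [0.4722 0.325  0.    ]
side mug 0.77 [300.5 135. ] [ 0.6825 -0.4291  0.    ]
```

The top view shows the pointer hub at about (258,190) with the nose near (267,228), the square post at about (211,199), and the grey key box at (416,233). The other two key boxes are pink. I'll zoom in to get finer positions.

```bash
python3 - <<'E'
from h import *
im=cv2.imread("pics/top0.png")
cv2.imwrite("pics/topz.png",cv2.resize(im[120:270,180:330],None,fx=4,fy=4,interpolation=cv2.INTER_CUBIC))
im=cv2.imread("pics/side0.png")
cv2.imwrite("pics/sidez.png",cv2.resize(im[170:300,175:340],None,fx=4,fy=4,interpolation=cv2.INTER_CUBIC))
im=cv2.imread("pics/top0.png")
cv2.imwrite("pics/keyz.png",cv2.resize(im[200:260,380:460],None,fx=6,fy=6,interpolation=cv2.INTER_CUBIC))
for cam in ["top","side"]:
    for n in ["pointer_axis","post_square","post_round1","key_box"]:
        for d in imaging.outline_of(cam,n)[:3]:
            print(cam,n,round(d["score"],2),np.round(d["bbox"],1),d["region"].sum())
E
```

```text
top pointer_axis 0.62 [251.4 180.  269.8 227.5] 364
top post_square 0.58 [203.3 191.3 220.2 206.3] 181
top post_round1 0.6 [298.8 184.1 308.5 194.6] 56
top key_box 0.84 [402.3 266.8 435.7 305.9] 1084
top key_box 0.63 [398.8 218.9 430.9 252. ] 1122
top key_box 0.61 [344.  198.4 382.  241.3] 1065
side pointer_axis 0.73 [251.6 210.9 296.3 226.1] 484
side post_square 0.86 [228.9 235.4 247.  258.4] 290
side post_round1 0.62 [205.9 224.9 215.8 233.6] 88
side key_box 0.96 [372.3 157.3 414.8 189. ] 769
side key_box 0.95 [300.4 167.4 343.  197.3] 876
side key_box 0.91 [332.6 145.5 368.2 177.4] 808
```

View pics/topz.png

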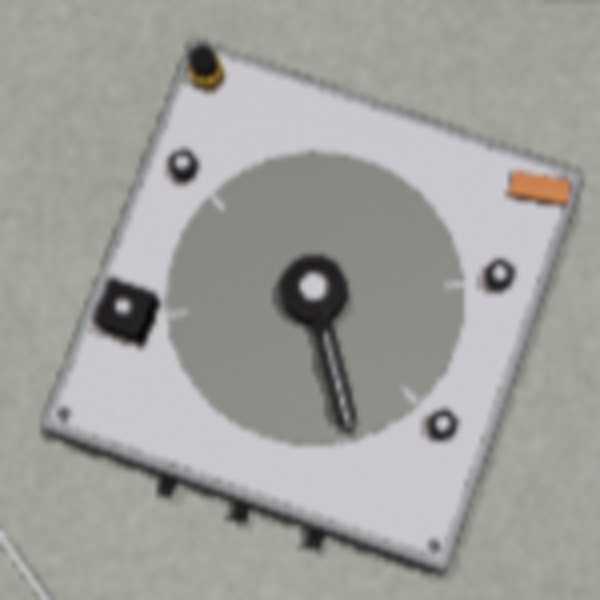

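View pics/sidez.png

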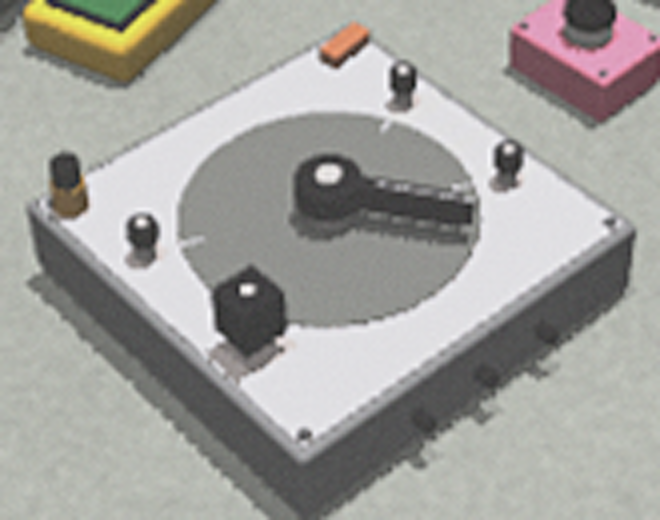

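View pics/keyz.png

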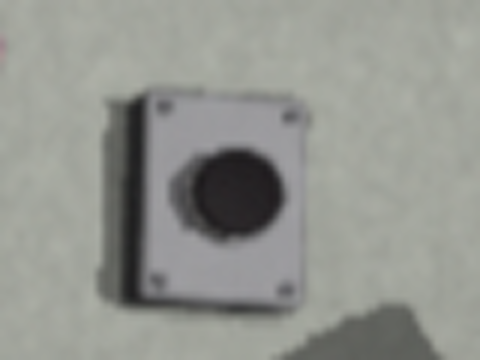

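```bash
python3 - <<'E'
from h import *
def T(x,y,z): return ray("top",(180+(x+.5)/4-.5,120+(y+.5)/4-.5),z)
def S(x,y,z): return ray("side",(175+(x+.5)/4-.5,170+(y+.5)/4-.5),z)
c=np.array([T(*p,.061) for p in [(195,45),(580,172),(443,567),(48,428)]]);print(c.round(4),c.mean(0).round(4))
print([np.linalg.norm(c[i]-c[i-1]).round(4) for i in range(4)])
e1=c[0]+c[1]-c[2]-c[3]; yaw=np.arctan2(e1[1],e1[0]); print("yaw far dir",np.degrees(yaw))
e2=c[0]+c[3]-c[1]-c[2]; print(np.degrees(np.arctan2(e2[1],e2[0]))-90)
print("hub",T(313,288,.093),S(327,178,.093))
print("nose",T(346,427,.093), "sq", T(127,305,.107),S(249,300,.107))
for p in [(182,163),(499,273),(442,423)]: print("round",T(*p,.085))
C=c.mean(0)
for hub in [C]:
  for s in [-2,-1.1,1.1,2]:
    a=yaw+np.pi+s; print(s,C[:2]+.115*np.array([np.cos(a),np.sin(a)]))
K=lambda x,y,z: ray("top",(380+(x+.5)/6-.5,200+(y+.5)/6-.5),z)
print("key",K(238,192,.064)); 
print("kb corners",[K(*p,.04).round(4) for p in [(147,88),(306,97),(302,306),(138,302)]], np.mean([K(*p,.04).round(4) for p in [(147,88),(306,97),(302,306),(138,302)]],0))
E
```

```text
[[ 0.7321  0.1308  0.061 ]
 [ 0.6492 -0.1152  0.061 ]
 [ 0.3994 -0.0281  0.061 ]
 [ 0.4846  0.2167  0.061 ]] [0.5663 0.0511 0.061 ]
[np.float64(0.262), np.float64(0.2596), np.float64(0.2646), np.float64(0.2592)]
yaw far dir -19.17773274487617
-18.903160067137605
hub [0.5671894 0.0519879 0.093    ] [0.56795182 0.05479503 0.093     ]
nose [0.48163902 0.03113558 0.093     ] sq [0.55356644 0.16333336 0.107     ] [0.54895561 0.17215235 0.107     ]
round [0.6477624  0.13466281 0.085     ]
round [ 0.57860505 -0.06221998  0.085     ]
round [ 0.48528077 -0.02704121  0.085     ]
-2 [0.64587691 0.13410983]
-1.1 [0.5507238  0.16500159]
1.1 [ 0.48338871 -0.02860068]
2 [ 0.57717503 -0.06342226]
key [ 0.47343524 -0.34735646  0.064     ]
kb corners [array([ 0.5204, -0.3175,  0.04  ]), array([ 0.5168, -0.3848,  0.04  ]), array([ 0.4284, -0.3789,  0.04  ]), array([ 0.4299, -0.3102,  0.04  ])] [ 0.473875 -0.34785   0.04    ]
```

The measurements agree with the given sizes:
- **Axis:** about (0.567, 0.052).
- **Square post:** about (0.551, 0.165), at s = -1.1.
- **Pointer arm:** heading about 194°. It has to turn clockwise to about 98°.
- **Key:** about (0.4735, -0.3475).

Next I shut the fingers and carry them over to the right of the pointer arm, turning so the jaw line runs along the arm.

drive_tool([
  [1.45,2.75,0,0,0,0.065],
  [2.9,5.5,0,0,0,0.13],
  [4.35,8.25,0,0,0,0.195],
  [5.8,11,0,0,0,0.26],
  [7.25,13.75,0,0,0,0.325],
  [8.7,16.5,0,0,0,0.39],
  [10.15,19.25,0,0,0,0.455],
  [11.6,22,0,0,0,0.52],
], claw=0, squeeze=20)

```text
time_s: 2.32
tcp_pos: [0.2846, -0.4324, 0.2267]
eef_rot: [-90.0, -0.0, 44.4]
contact_force: [0.1, 0.2, 0.5]
gripper_width: 0.0396
```

drive_tool([
  [1.45,2.75,0,0,0,0.065],
  [2.9,5.5,0,0,0,0.13],
  [4.35,8.25,0,0,0,0.195],
  [5.8,11,0,0,0,0.26],
  [7.25,13.75,0,0,0,0.325],
  [8.7,16.5,0,0,0,0.39],
  [10.15,19.25,0,0,0,0.455],
  [11.6,22,0,0,0,0.52],
])

```text
time_s: 2.98
tcp_pos: [0.4006, -0.2123, 0.227]
eef_rot: [-90.1, -0.0, 74.2]
contact_force: [1.0, -1.2, 0.2]
gripper_width: 0.0007
```

drive_tool([
  [1.45,2.75,0,0,0,0.065],
  [2.9,5.5,-1,0,0,0.13],
  [4.35,8.25,-2,0,0,0.195],
  [5.8,11,-3,0,0,0.26],
  [7.25,13.75,-4,0,0,0.325],
  [8.7,16.5,-5,0,0,0.39],
  [10.15,19.25,-6,0,0,0.455],
  [11.6,22,-7,0,0,0.52],
])

```text
time_s: 3.65
tcp_pos: [0.5167, 0.0079, 0.1564]
eef_rot: [-90.0, -0.0, 104.0]
contact_force: [1.2, -1.6, -0.1]
gripper_width: 0.0003
```

```bash
cat > look.py <<'E'
from h import *
import sys
tag=sys.argv[1]
s=r.get_state(); print({k:np.round(s[k],4) for k in ["time_s","tcp_pos","eef_rot","contact_force","gripper_width","joints"]})
for n in sys.argv[2:]:
    im=imaging.capture(n)[:,:,::-1]
    if n=="top": im=cv2.resize(im[120:270,180:330],None,fx=4,fy=4,interpolation=cv2.INTER_CUBIC)
    if n=="side": im=cv2.resize(im[140:300,155:355],None,fx=4,fy=3.75,interpolation=cv2.INTER_CUBIC)
    cv2.imwrite(f"pics/{n}{tag}.png",im)
E
python3 look.py 1 wrist top side
```

```text
{'time_s': np.float64(3.65), 'tcp_pos': array([0.5167, 0.0079, 0.1564]), 'eef_rot': array([-9.004560e+01, -1.200000e-03,  1.040094e+02]), 'contact_force': array([ 1.202 , -1.6324, -0.0574]), 'gripper_width': np.float64(0.0003), 'joints': array([ 2.26626e+01,  9.05750e+00, -2.48270e+01,  6.80000e-03,
       -5.60702e+01, -8.65700e+00])}
```

View pics/wrist1.png

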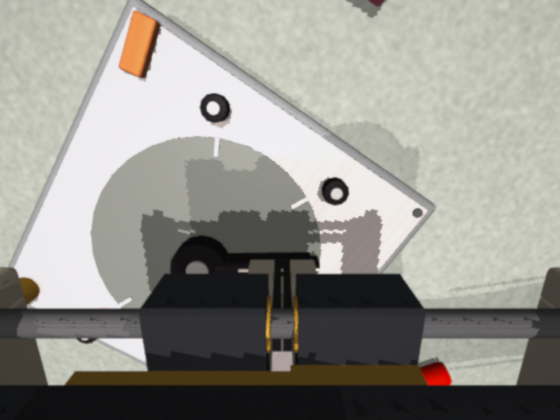

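View pics/side1.png

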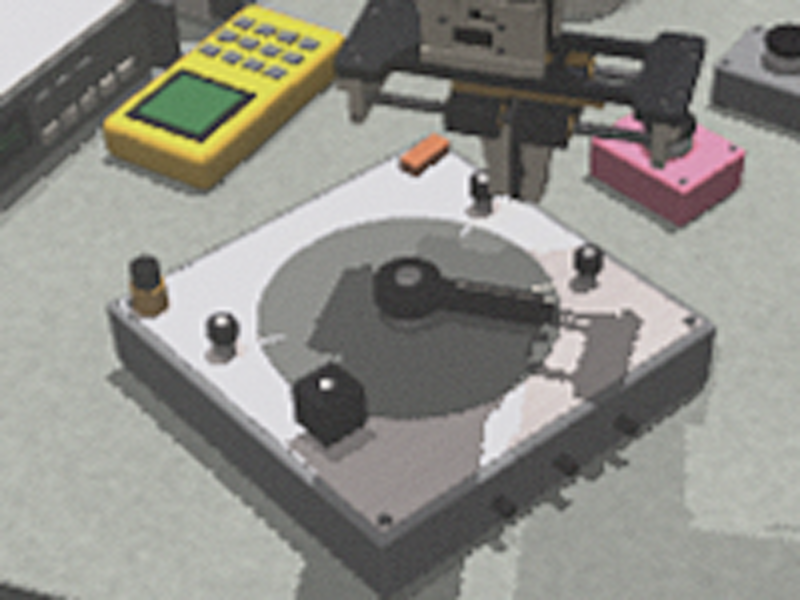

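View pics/top1.png

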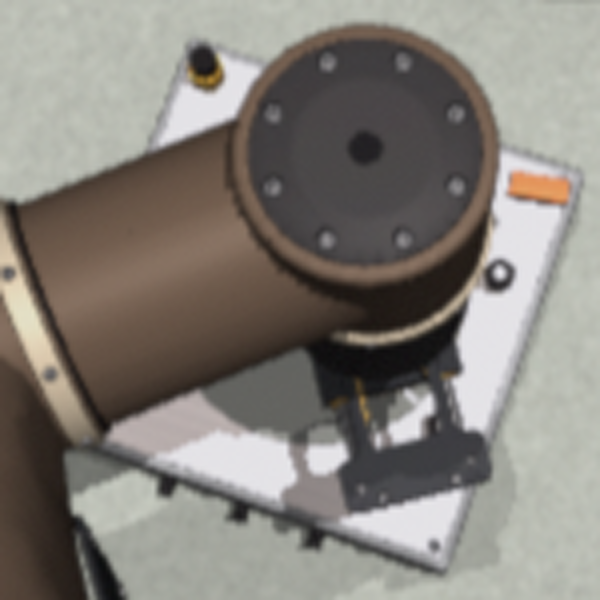

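The wrist view shows the bar at row 260 with the hub at (197,262). The shut fingers hover on its right-hand side, as planned. Next I lower them to a tip height of about 78 mm.

drive_tool([
  [0,0,-1.5,0,0,0],
  [0,0,-3,0,0,0],
  [0,0,-4.5,0,0,0],
  [0,0,-6,0,0,0],
  [0,0,-7,0,0,0],
  [0,0,-7.8,0,0,0],
  [0,0,-7.8,0,0,0],
  [0,0,-7.8,0,0,0],
])

```text
time_s: 4.47
tcp_pos: [0.5162, 0.006, 0.0788]
eef_rot: [-90.0, 0.0, 103.8]
contact_force: [-1.1, 0.4, 0.7]
gripper_width: 0.0004
```

```bash
python3 look.py 2 wrist side; python3 - <<'E'
import numpy as np
C=np.array([.567,.052])
def P(phi,w): 
    a=np.radians(phi); d=np.array([np.cos(a),np.sin(a)]); n=np.array([-np.sin(a),np.cos(a)]); return C+.06*d+w*n
p0=np.array([.5167,.0079])
for phi in [194,186,178,170,162,154,146,138,130,122,114,106,102,100,98]:
    print(phi, ((P(phi,.0155)-p0)*100).round(2), round(np.radians(phi-194),3))
E
```

```text
{'time_s': np.float64(4.4667), 'tcp_pos': array([0.5162, 0.006 , 0.0788]), 'eef_rot': array([-8.998600e+01,  1.220000e-02,  1.037878e+02]), 'contact_force': array([-1.1457,  0.3654,  0.7051]), 'gripper_width': np.float64(0.0004), 'joints': array([ 2.24849e+01,  1.43059e+01, -3.01982e+01,  1.40000e-02,
       -4.55115e+01, -8.70690e+00])}
194 [-0.42  1.45] 0.0
186 [-0.78  2.24] -0.14
178 [-1.02  3.07] -0.279
170 [-1.15  3.93] -0.419
162 [-1.16  4.79] -0.559
154 [-1.04  5.65] -0.698
146 [-0.81  6.48] -0.838
138 [-0.47  7.27] -0.977
130 [-0.01  8.01] -1.117
122 [0.54 8.68] -1.257
114 [1.17 9.26] -1.396
106 [1.89 9.75] -1.536
102 [2.27 9.96] -1.606
100 [ 2.46 10.05] -1.641
98 [ 2.66 10.14] -1.676
```

View pics/side2.png

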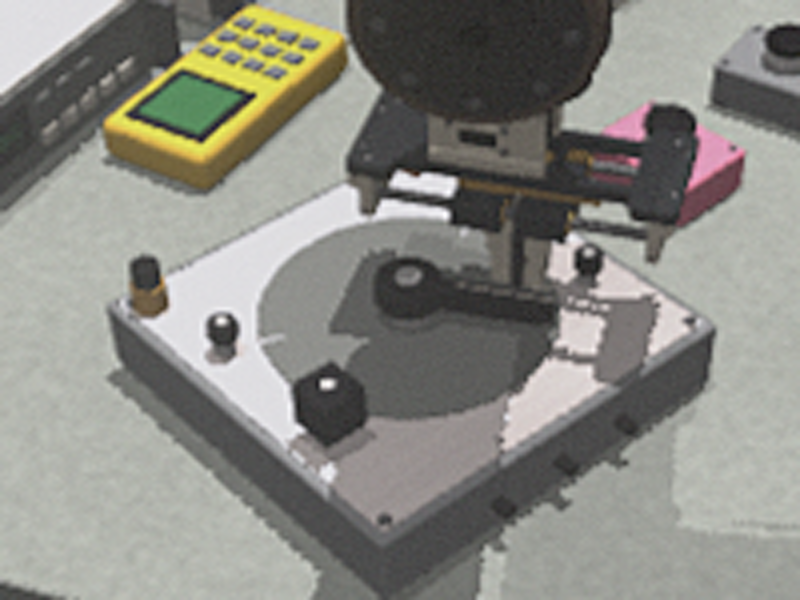

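The side view shows the fingertip standing beside the bar's right side, clear of the round post. I start pushing, with the tool turning along with the arm.

drive_tool([
  [-0.1,0.55,0,0,0,0],
  [-0.2,1.1,0,0,0,0],
  [-0.35,1.64,0,0,0,0],
  [-0.53,2.03,0,0,0,-0.07],
  [-0.71,2.43,0,0,0,-0.14],
  [-0.84,2.85,0,0,0,-0.21],
  [-0.95,3.26,0,0,0,-0.28],
  [-1.02,3.69,0,0,0,-0.35],
])

```text
time_s: 5.23
tcp_pos: [0.5061, 0.0437, 0.079]
eef_rot: [-90.1, 0.0, 83.6]
contact_force: [1.1, -3.4, 0.8]
gripper_width: 0.0007
```

```bash
python3 look.py 3 wrist side
```

```text
{'time_s': np.float64(5.2333), 'tcp_pos': array([0.5061, 0.0437, 0.079 ]), 'eef_rot': array([-9.00503e+01,  4.60000e-03,  8.35882e+01]), 'contact_force': array([ 1.0954, -3.3995,  0.7916]), 'gripper_width': np.float64(0.0007), 'joints': array([ 2.71450e+01,  1.35556e+01, -3.12476e+01,  4.45000e-02,
       -4.51574e+01, -3.35882e+01])}
```

View pics/side3.png

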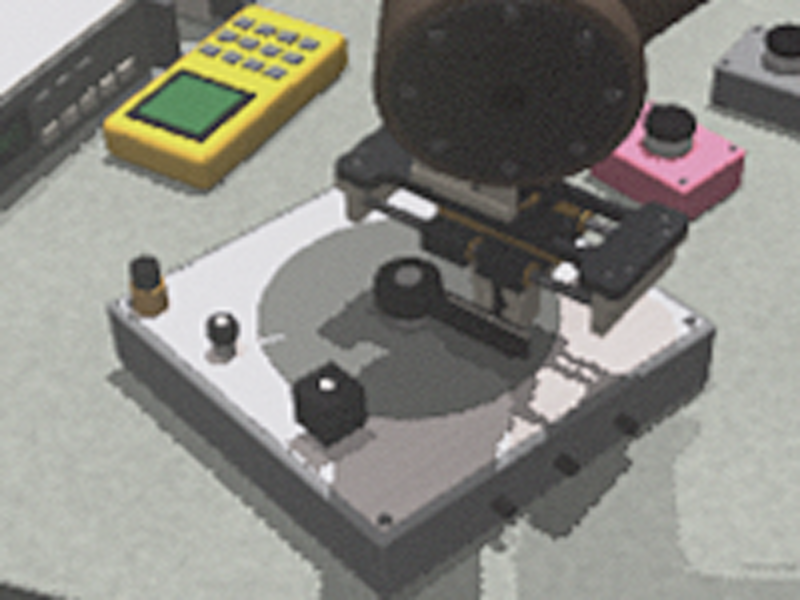

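View pics/wrist3.png

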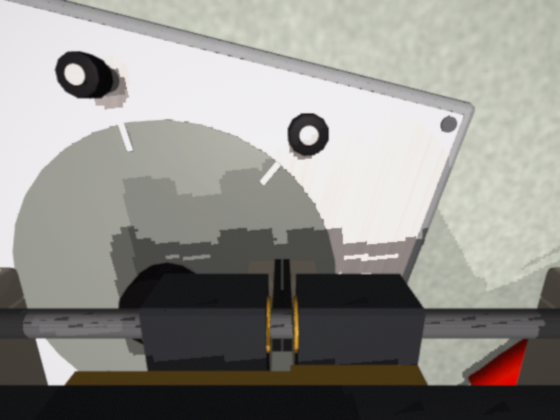

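The bar follows the fingertip, and about 3 N of push agrees with the stated friction. I keep pushing along the arc.

drive_tool([
  [-0.06,0.43,0,0,0,-0.07],
  [-0.07,0.86,0,0,0,-0.14],
  [-0.07,1.29,0,0,0,-0.21],
  [-0.02,1.72,0,0,0,-0.28],
  [0.05,2.15,0,0,0,-0.35],
  [0.16,2.57,0,0,0,-0.42],
  [0.28,2.98,0,0,0,-0.49],
  [0.44,3.38,0,0,0,-0.56],
])

```text
time_s: 6.0
tcp_pos: [0.5098, 0.0771, 0.0786]
eef_rot: [-90.0, 0.0, 51.6]
contact_force: [-1.0, -1.6, 1.6]
gripper_width: 0.0005
```

```bash
python3 look.py 4 side; python3 - <<'E'
import numpy as np
C=np.array([.567,.052])
def P(phi,w): 
    a=np.radians(phi); d=np.array([np.cos(a),np.sin(a)]); n=np.array([-np.sin(a),np.cos(a)]); return C+.06*d+w*n
p0=np.array([.5103,.0767])
for phi in [142,138,134,130,126,122,118,114,110,106,104,102,100,98]:
    print(phi, ((P(phi,.0155)-P(142,.0155))*100).round(2), ((P(phi,.0155)-P(110,.0155))*100).round(2),round(np.radians(phi-110),3))
E
```

```text
{'time_s': np.float64(6.0), 'tcp_pos': array([0.5098, 0.0771, 0.0786]), 'eef_rot': array([-8.99788e+01,  4.39000e-02,  5.16454e+01]), 'contact_force': array([-1.0069, -1.6108,  1.5587]), 'gripper_width': np.float64(0.0005), 'joints': array([ 3.04326e+01,  1.42882e+01, -3.02425e+01, -5.40000e-03,
       -4.55178e+01, -6.87834e+01])}
142 [0. 0.] [-2.17 -2.64] 0.559
138 [0.19 0.39] [-1.99 -2.25] 0.489
134 [0.4  0.77] [-1.77 -1.87] 0.419
130 [0.64 1.13] [-1.54 -1.51] 0.349
126 [0.9  1.47] [-1.27 -1.16] 0.279
122 [1.19 1.79] [-0.99 -0.84] 0.209
118 [1.5 2.1] [-0.68 -0.54] 0.14
114 [1.83 2.38] [-0.35 -0.26] 0.07
110 [2.17 2.64] [0. 0.] 0.0
106 [2.54 2.87] [0.36 0.23] -0.07
104 [2.73 2.97] [0.55 0.34] -0.105
102 [2.92 3.07] [0.75 0.44] -0.14
100 [3.11 3.17] [0.94 0.53] -0.175
98 [3.31 3.25] [1.14 0.62] -0.209
```

View pics/side4.png

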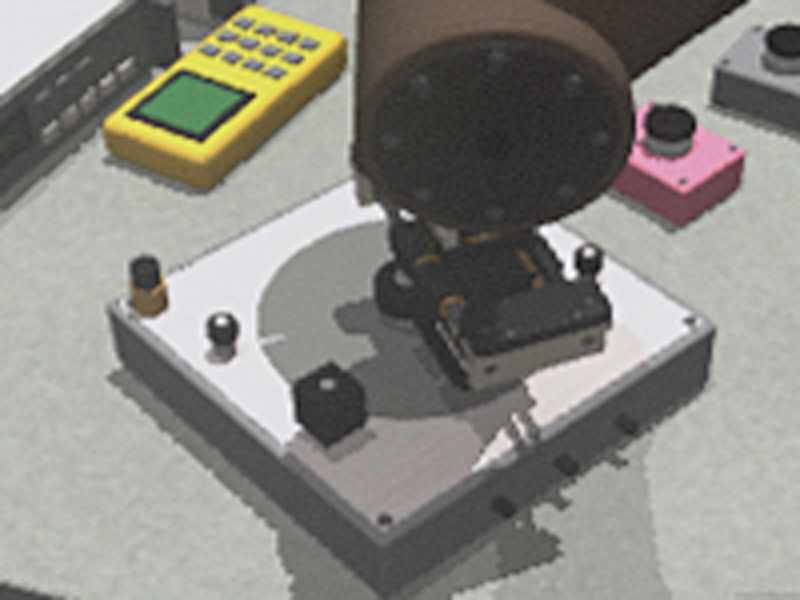

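drive_tool([
  [0.19,0.39,0,0,0,-0.07],
  [0.4,0.77,0,0,0,-0.14],
  [0.64,1.13,0,0,0,-0.21],
  [0.9,1.47,0,0,0,-0.28],
  [1.19,1.79,0,0,0,-0.35],
  [1.5,2.1,0,0,0,-0.42],
  [1.83,2.38,0,0,0,-0.49],
  [2.17,2.64,0,0,0,-0.56],
])

```text
time_s: 6.72
tcp_pos: [0.5313, 0.1036, 0.0783]
eef_rot: [-90.0, 0.1, 19.6]
contact_force: [-2.1, 0.2, 0.6]
gripper_width: 0.0004
```

```bash
python3 look.py 5 side top wrist
```

```text
{'time_s': np.float64(6.7167), 'tcp_pos': array([0.5313, 0.1036, 0.0783]), 'eef_rot': array([-8.99776e+01,  7.09000e-02,  1.96233e+01]), 'contact_force': array([-2.1217,  0.2099,  0.6386]), 'gripper_width': np.float64(0.0004), 'joints': array([ 3.175780e+01,  1.647700e+01, -2.703730e+01, -5.070000e-02,
       -4.655040e+01, -1.020997e+02])}
```

View pics/side5.png

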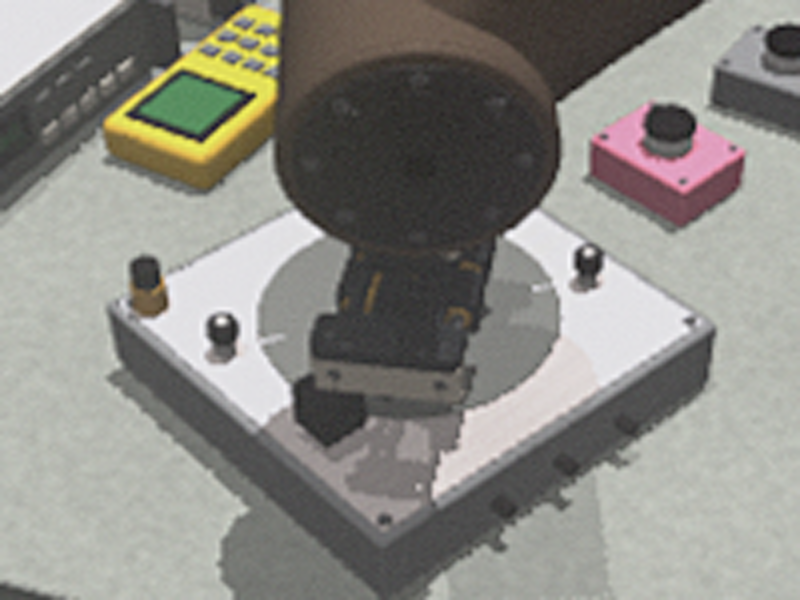

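View pics/wrist5.png

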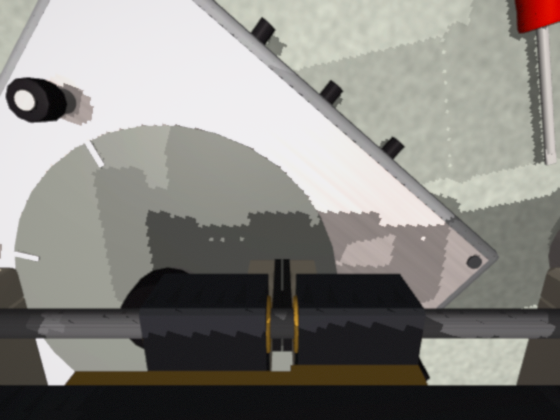

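drive_tool([
  [0.18,0.12,0,0,0,-0.035],
  [0.36,0.23,0,0,0,-0.07],
  [0.55,0.34,0,0,0,-0.105],
  [0.75,0.44,0,0,0,-0.14],
  [0.94,0.53,0,0,0,-0.175],
  [0.94,0.53,0,0,0,-0.175],
  [0.94,0.53,0,0,0,-0.175],
  [0.94,0.53,0,0,0,-0.175],
])

```text
time_s: 7.53
tcp_pos: [0.5412, 0.1086, 0.0786]
eef_rot: [-90.0, 0.0, 9.7]
contact_force: [-1.6, -0.7, -0.0]
gripper_width: 0.0005
```

drive_tool([
  [-1,-0.1,0,0,0,0],
  [-2,-0.2,0,0,0,0],
  [-3,-0.3,1,0,0,0],
  [-4,-0.4,3,0,0,0],
  [-5,-2,6,0,0,0],
  [-6,-5,9,0,0,0],
  [-7,-8,10,0,0,0],
  [-8,-11,11,0,0,0],
])

```text
time_s: 8.2
tcp_pos: [0.4604, -0.0021, 0.1904]
eef_rot: [-90.0, -0.2, 9.7]
contact_force: [0.8, -0.3, 0.2]
gripper_width: 0.0002
```

```bash
python3 look.py 6 side top wrist
```

```text
{'time_s': np.float64(8.2), 'tcp_pos': array([ 0.4604, -0.0021,  0.1904]), 'eef_rot': array([-89.9642,  -0.1791,   9.6899]), 'contact_force': array([ 0.7934, -0.2923,  0.2392]), 'gripper_width': np.float64(0.0002), 'joints': array([ 2.437160e+01,  1.509200e+00, -2.848850e+01,  1.240000e-02,
       -5.981990e+01, -1.046878e+02])}
```

View pics/side6.png

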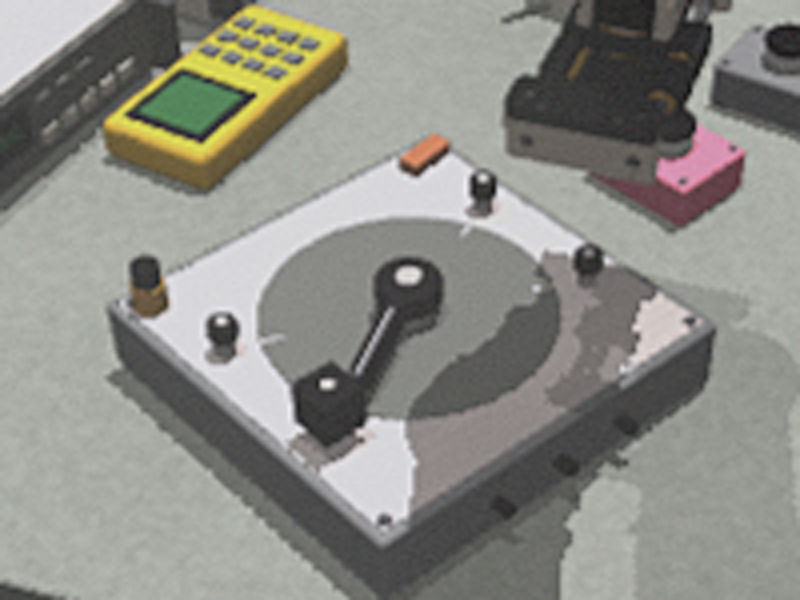

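View pics/wrist6.png

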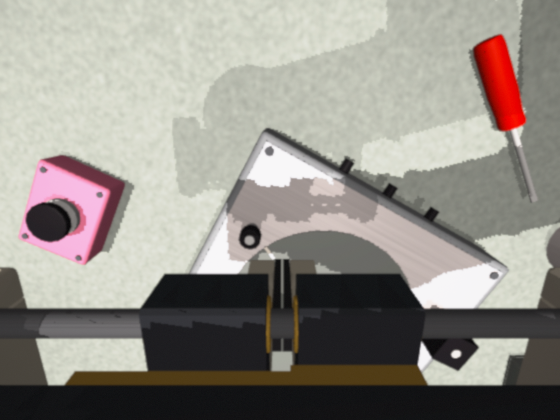

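View pics/top6.png

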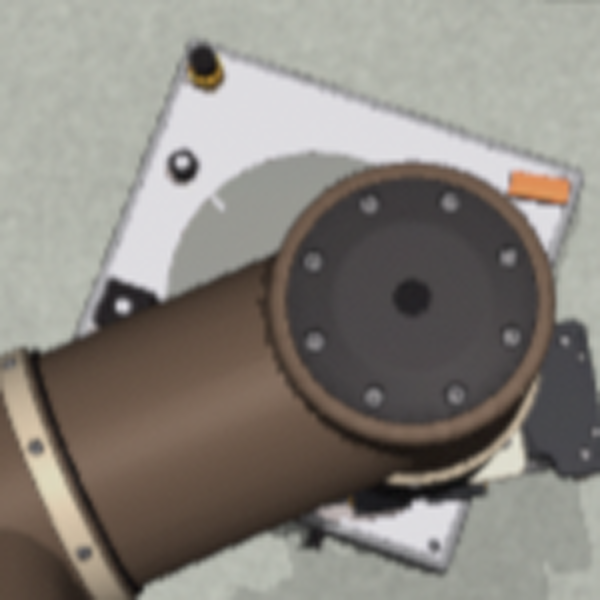

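The side view shows the arm pointing at or very near the square post. I move off toward the key so the top view is clear, then measure the angle exactly.

drive_tool([
  [0,-3.7,0,0,0,0],
  [0,-7.4,0,0,0,0],
  [0,-11.1,0,0,0,0],
  [0,-14.8,0,0,0,0],
  [0,-18.5,0,0,0,0],
  [0.4,-22,0,0,0,0],
  [0.8,-25.5,0,0,0,0],
  [1.2,-29,0,0,0,0],
])

```text
time_s: 9.02
tcp_pos: [0.4733, -0.2923, 0.1879]
eef_rot: [-90.0, 0.0, 9.6]
contact_force: [1.2, 1.1, -0.4]
gripper_width: 0.0002
```

```bash
python3 look.py 7 top side wrist; python3 - <<'E'
from h import *
for cam in ["top","side"]:
    for n,z in dict(pointer_axis=.093,pointer_aim=.083,post_square=.061).items():
        for d in imaging.landmark_of(cam,n)[:2]:
            print(cam,n,round(d["score"],2),np.round(d["position"],1),np.round(ray(cam,d["position"],z),4))
E
```

```text
{'time_s': np.float64(9.0167), 'tcp_pos': array([ 0.4733, -0.2923,  0.1879]), 'eef_rot': array([-8.9984e+01,  2.0000e-02,  9.6154e+00]), 'contact_force': array([ 1.1798,  1.1123, -0.383 ]), 'gripper_width': np.float64(0.0002), 'joints': array([-1.15349e+01,  1.11133e+01, -1.76534e+01, -8.80000e-03,
       -6.12578e+01, -6.88454e+01])}
top pointer_axis 0.92 [259.8 191.1] [0.5685 0.0473 0.093 ]
top pointer_axis 0.29 [434.9 159.8] [ 0.6491 -0.3859  0.093 ]
top pointer_aim 0.57 [213.3 198.6] [0.5513 0.1618 0.083 ]
top post_square 0.7 [211.5 199.4] [0.5533 0.1693 0.061 ]
top post_square 0.52 [258.3 194.5] [0.5662 0.0523 0.061 ]
side pointer_axis 0.93 [257.8 215.5] [0.5625 0.0573 0.093 ]
side pointer_aim 0.76 [243.1 250.8] [0.5396 0.1635 0.083 ]
side pointer_aim 0.56 [256.6 236.2] [0.5356 0.1099 0.083 ]
side post_square 0.57 [238.  255.1] [0.5541 0.1641 0.061 ]
```

View pics/top7.png

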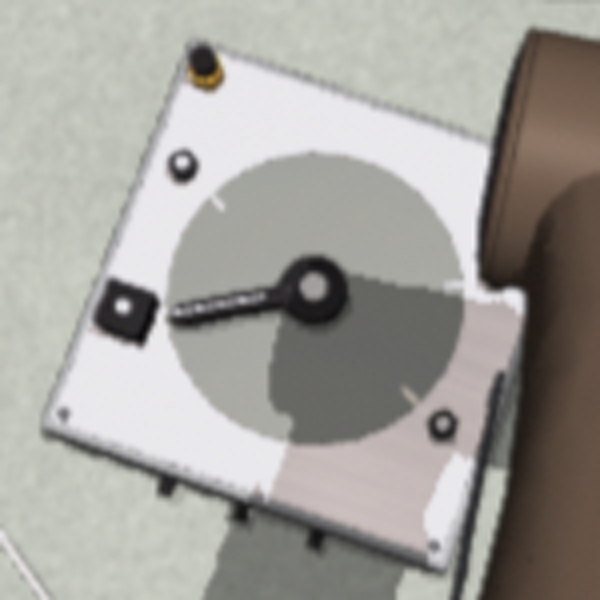

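View pics/side7.png

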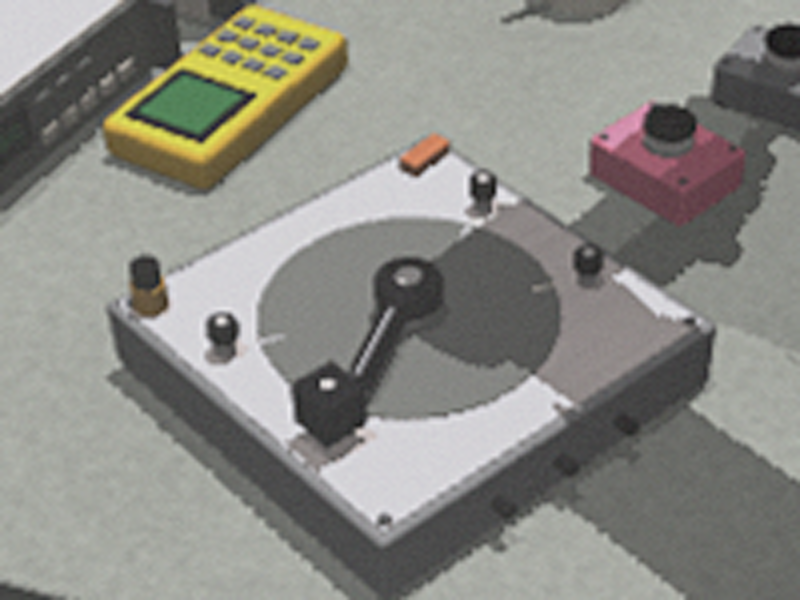

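View pics/wrist7.png

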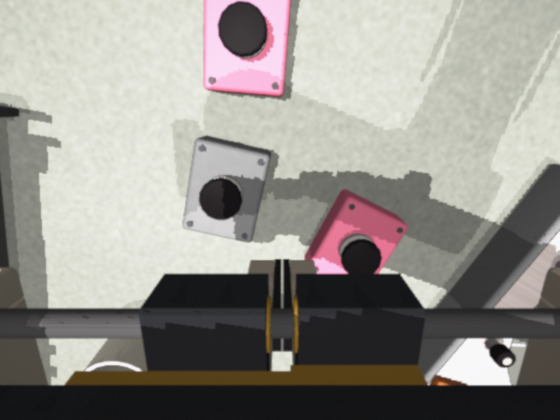

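```bash
python3 - <<'E'
from h import *
im=cv2.imread("pics/top7.png").astype(float); g=im.mean(2)
C=np.array([.567,.052])
# centre of dark bar cross sections at several zoom columns: darkness weighted
pts=[]
for x in range(185,275,6):
    col=g[270:340,x]; w=np.where(col<110,1,0); ys=np.arange(270,340)[w>0]
    pts.append((x,(ys.min()+ys.max())/2,len(ys)))
print(pts)
def T(x,y,z): return ray("top",(180+(x+.5)/4-.5,120+(y+.5)/4-.5),z)
W=np.array([T(x,y,.091)[:2] for x,y,_ in pts])
vx,vy,x0,y0=cv2.fitLine(W.astype(np.float32),cv2.DIST_HUBER,0,.01,.01).ravel()
ang=np.degrees(np.arctan2(vy,vx))%180;print("arm angle",ang)
d=np.array([np.cos(np.radians(ang)),np.sin(np.radians(ang))]);n=np.array([-d[1],d[0]])
for P in [(.5507,.165),(.5536,.1633),(.567,.052)]: print("off line",(np.array(P)-[x0,y0])@n)
E
```

```text
[(185, np.float64(316.5), 19), (191, np.float64(315.0), 22), (197, np.float64(314.5), 21), (203, np.float64(312.5), 22), (209, np.float64(311.5), 21), (215, np.float64(310.0), 22), (221, np.float64(308.5), 20), (227, np.float64(308.0), 21), (233, np.float64(305.5), 22), (239, np.float64(304.5), 18), (245, np.float64(304.0), 19), (251, np.float64(304.0), 21), (257, np.float64(302.5), 23), (263, np.float64(301.0), 23), (269, np.float64(300.0), 27)]
arm angle 101.474434
off line -0.007871730303360042
off line -0.010375587489796707
off line -0.001366787600112952
```

```bash
python3 - <<'E'
from h import *
im=cv2.imread("pics/top7.png").astype(float); g=im.mean(2)
def T(x,y,z): return ray("top",(180+(x+.5)/4-.5,120+(y+.5)/4-.5),z)
L=[]
for x in range(178,272,4):
    yc=int(round(313-(x-172)*14.5/113)); col=g[yc-6:yc+7,x]; k=np.clip(col-col.min()-.4*(np.ptp(col)),0,None); L.append((x,(k*np.arange(yc-6,yc+7)).sum()/k.sum()))
L=np.array(L);W=np.array([T(x,y,.093)[:2] for x,y in L])
vx,vy,x0,y0=cv2.fitLine(W.astype(np.float32),cv2.DIST_HUBER,0,.01,.01).ravel()
ang=np.degrees(np.arctan2(vy,vx))%180;print("white line angle",ang,(x0,y0))
d=np.array([np.cos(np.radians(ang)),np.sin(np.radians(ang))]);n=np.array([-d[1],d[0]])
for P in [(.5507,.165),(.5536,.1633),(.567,.052)]: print("off line",(np.array(P)-[x0,y0])@n)
# square head: dark blob centroid in top
m=((g[270:355,85:165])<75).astype(np.uint8); nl,l,st,ce=cv2.connectedComponentsWithStats(m)
for i in range(1,nl):
    if st[i,4]>300: print(st[i],ce[i]+[85,270],T(*(ce[i]+[85,270]),.107),T(*(ce[i]+[85,270]),.1))
s=cv2.imread("pics/side7.png")
cv2.imwrite("pics/side7c.png",cv2.resize(s[220:480,240:500],None,fx=2.3,fy=2.3,interpolation=cv2.INTER_CUBIC))
# side-view: predicted line from axis to post at z=.093 for candidate angles
for a in [96,98,100,102]:
    q=[proj("side",[.567+rr*np.cos(np.radians(a)),.052+rr*np.sin(np.radians(a)),.093]) for rr in (0,.03,.06)]
    print(a,[np.round([(p[0]-155+.5)*4,(p[1]-140+.5)*3.75],0) for p in q])
E
```

```text
white line angle 99.38448 (np.float32(0.557145), np.float32(0.10667099))
off line -0.003152315520882629
off line -0.005736303063869511
off line -0.0008085194047689464
[  11   12   62   62 2268] [126.99250441 313.02645503] [0.54864424 0.16320771 0.107     ] [0.54994822 0.16420196 0.1       ]
96 [array([411., 278.]), array([390., 308.]), array([369., 339.])]
98 [array([411., 278.]), array([392., 308.]), array([372., 340.])]
100 [array([411., 278.]), array([394., 309.]), array([376., 341.])]
102 [array([411., 278.]), array([395., 309.]), array([379., 342.])]
```

View pics/side7c.png

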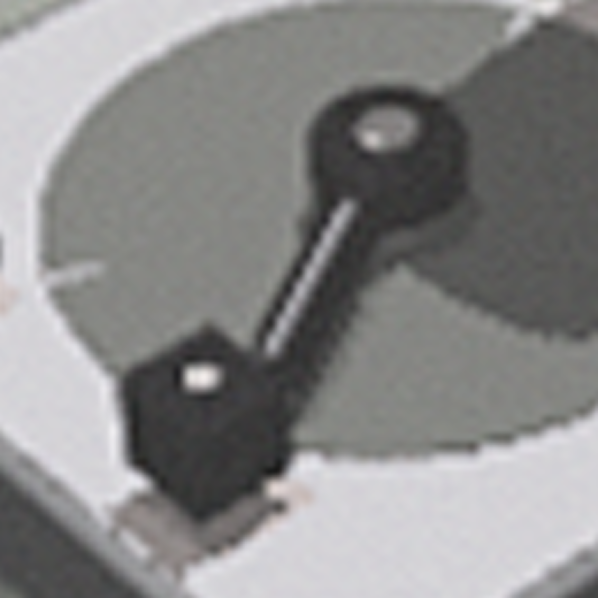

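```bash
python3 - <<'E'
from h import *
def S(x,y,z=.093):
    X=240+x/2.3;Y=220+y/2.3; return ray("side",(155+(X+.5)/4-.5,140+(Y+.5)/3.75-.5),z)[:2]
a,b=S(347,205),S(270,350); print(a,b,np.degrees(np.arctan2(*(b-a)[::-1])))
h=S(388,125);print("hub?",h)
# square head top face centre: corners in this crop
c=[S(*p,.107) for p in [(208,325),(285,372),(203,420),(124,378)]]; print(np.round(c,4),np.mean(c,0))
# post direction from tick mark on lid (mark at s=-1.1) before the move, topz: tick ends
def T(x,y,z): return ray("top",(180+(x+.5)/4-.5,120+(y+.5)/4-.5),z)[:2]
t0,t1=T(187,312,.061),T(167,314,.061); C=np.array([.5668,.0518])
for t in (t0,t1): print("tick ang",np.degrees(np.arctan2(*(t-C)[::-1])))
E
```

```text
[0.56262894 0.08290703] [0.55165384 0.13893901] 101.08233966562663
hub? [0.56940158 0.05026764]
[[0.5622 0.1494]
 [0.537  0.1547]
 [0.5456 0.1783]
 [0.5701 0.1751]] [0.55371202 0.16439174]
tick ang 96.25215863838416
tick ang 96.21991146386009
```

The estimates put the arm at 99.4–101° and the post at 96–98°. It is probably inside tolerance, but I'll nudge it about 3° further so it points squarely.

drive_tool([
  [-0.4,3.5,0,0,0,0],
  [-0.8,7,0,0,0,0],
  [-1.2,10.5,0,0,0,-0.01],
  [-1.2,14.2,0,0,0,-0.02],
  [-1.2,17.9,0,0,0,-0.03],
  [-1.2,21.6,0,0,0,-0.04],
  [-1.2,25.3,0,0,0,-0.052],
  [-1.2,29,0,0,0,-0.052],
])

```text
time_s: 10.13
tcp_pos: [0.4609, 0.0012, 0.1891]
eef_rot: [-90.0, -0.1, 6.6]
contact_force: [0.9, -0.2, -0.6]
gripper_width: 0.0004
```

drive_tool([
  [1,3,-1,0,0,0],
  [2,6,-2,0,0,0],
  [3,9,-5,0,0,0],
  [4,10.6,-8,0,0,0],
  [5,10.8,-10,0,0,0],
  [6,10.9,-11,0,0,0],
  [6.5,11,-11,0,0,0],
  [6.5,11,-11,0,0,0],
])

```text
time_s: 10.8
tcp_pos: [0.5269, 0.1094, 0.0785]
eef_rot: [-90.0, 0.0, 6.7]
contact_force: [-0.4, 0.1, 0.7]
gripper_width: 0.0002
```

drive_tool([
  [0.4,0.03,0,0,0,0],
  [0.8,0.06,0,0,0,0],
  [1.1,0.09,0,0,0,0],
  [1.4,0.11,0,0,0,0],
  [1.6,0.12,0,0,0,0],
  [1.8,0.13,0,0,0,0],
  [1.8,0.13,0,0,0,0],
  [1.8,0.13,0,0,0,0],
])

```text
time_s: 11.47
tcp_pos: [0.5445, 0.1099, 0.0786]
eef_rot: [-90.0, -0.0, 6.6]
contact_force: [0.1, -1.0, 0.1]
gripper_width: 0.0001
```

```bash
python3 look.py 8 side
```

```text
{'time_s': np.float64(11.4667), 'tcp_pos': array([0.5445, 0.1099, 0.0786]), 'eef_rot': array([-9.00036e+01, -6.80000e-03,  6.57000e+00]), 'contact_force': array([ 0.072 , -1.0215,  0.1395]), 'gripper_width': np.float64(0.0001), 'joints': array([ 3.161140e+01,  1.758390e+01, -2.533040e+01,  8.300000e-03,
       -4.708110e+01, -1.150471e+02])}
```

View pics/side8.png

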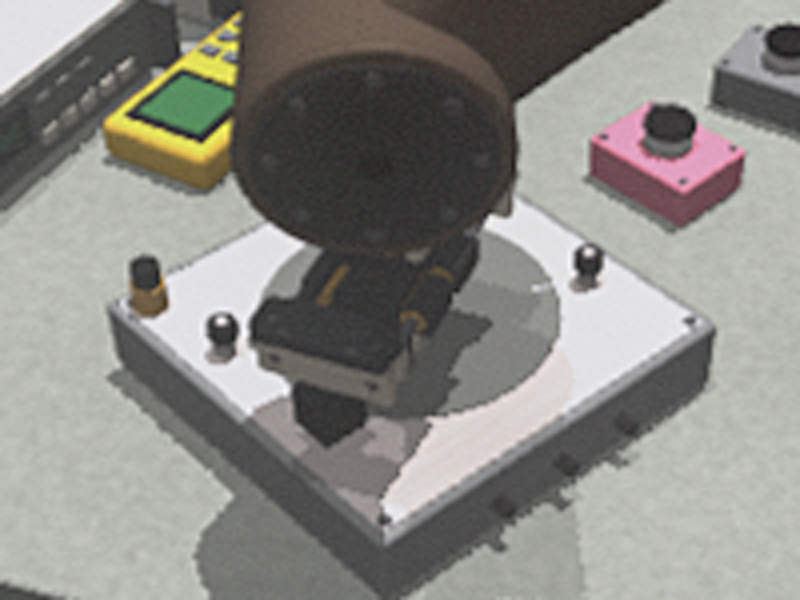

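Now I retreat the same way and look again.

drive_tool([
  [-1,-0.1,0,0,0,0],
  [-2,-0.2,0,0,0,0],
  [-3,-0.3,1,0,0,0],
  [-4,-0.4,3,0,0,0],
  [-5,-2,6,0,0,0],
  [-6,-5,9,0,0,0],
  [-7,-8,10,0,0,0],
  [-8,-11,11,0,0,0],
])

```text
time_s: 12.18
tcp_pos: [0.4634, -0.0007, 0.1903]
eef_rot: [-90.0, -0.2, 6.7]
contact_force: [0.2, 0.0, -1.2]
gripper_width: 0.0006
```

drive_tool([
  [0,-3.7,0,0,0,0],
  [0,-7.4,0,0,0,0],
  [0,-11.1,0,0,0,0],
  [0,-14.8,0,0,0,0],
  [0,-18.5,0,0,0,0],
  [0.4,-22,0,0,0,0],
  [0.8,-25.5,0,0,0,0],
  [1.2,-29,0,0,0,0],
])

```text
time_s: 12.85
tcp_pos: [0.4754, -0.2913, 0.1886]
eef_rot: [-90.0, -0.0, 6.6]
contact_force: [1.1, 0.5, -0.4]
gripper_width: 0.0003
```

```bash
python3 look.py 9 top side wrist; python3 - <<'E'
from h import *
im=cv2.imread("pics/top9.png").astype(float); g=im.mean(2)
def T(x,y,z): return ray("top",(180+(x+.5)/4-.5,120+(y+.5)/4-.5),z)
L=[]
for x in range(178,272,4):
    yc=int(round(311-(x-172)*10/113)); col=g[yc-7:yc+8,x]; k=np.clip(col-col.min()-.4*(np.ptp(col)),0,None); L.append((x,(k*np.arange(yc-7,yc+8)).sum()/k.sum()))
L=np.array(L);print(L[::4].round(1)); W=np.array([T(x,y,.093)[:2] for x,y in L])
vx,vy,x0,y0=cv2.fitLine(W.astype(np.float32),cv2.DIST_HUBER,0,.01,.01).ravel()
ang=np.degrees(np.arctan2(vy,vx))%180;print("white line angle",ang,(x0,y0))
d=np.array([np.cos(np.radians(ang)),np.sin(np.radians(ang))]);n=np.array([-d[1],d[0]])
for P in [(.5507,.165),(.5536,.1633),(.567,.052)]: print("off line",(np.array(P)-[x0,y0])@n)
s=cv2.imread("pics/side9.png")
cv2.imwrite("pics/side9c.png",cv2.resize(s[220:480,240:500],None,fx=2.3,fy=2.3,interpolation=cv2.INTER_CUBIC))
E
```

```text
{'time_s': np.float64(12.85), 'tcp_pos': array([ 0.4754, -0.2913,  0.1886]), 'eef_rot': array([-8.99957e+01, -2.16000e-02,  6.57560e+00]), 'contact_force': array([ 1.0991,  0.4719, -0.4308]), 'gripper_width': np.float64(0.0003), 'joints': array([-1.13810e+01,  1.11740e+01, -1.74756e+01, -1.23000e-02,
       -6.13312e+01, -7.20376e+01])}
[[178.  304.7]
 [194.  304. ]
 [210.  302.1]
 [226.  300.6]
 [242.  298.8]
 [258.  298.2]]
white line angle 95.11583 (np.float32(0.55828124), np.float32(0.11304057))
off line 0.0029178484148480142
off line 0.00018098879597559705
off line -0.0032410717406175698
```

View pics/top9.png

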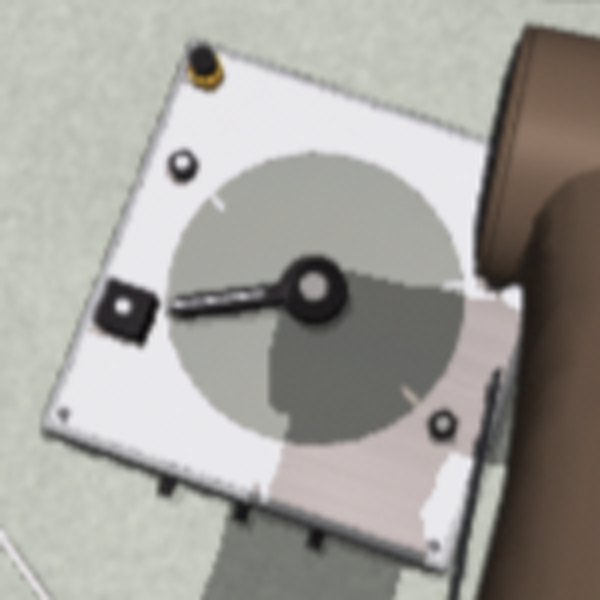

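View pics/side9c.png

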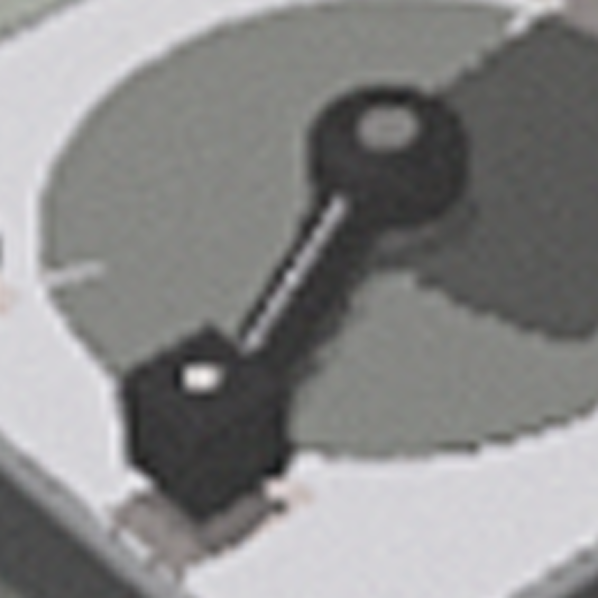

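View pics/wrist9.png

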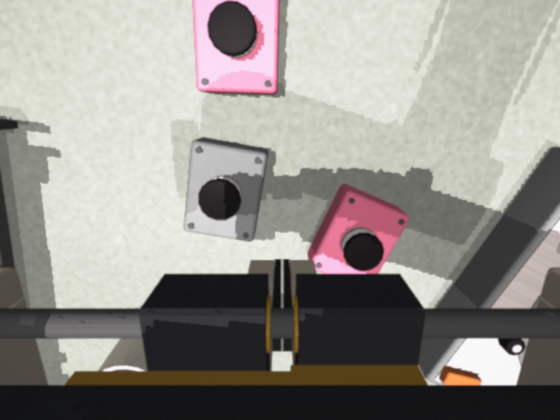

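```bash
python3 - <<'E'
from h import *
def S(x,y,z=.093):
    X=240+x/2.3;Y=220+y/2.3; return ray("side",(155+(X+.5)/4-.5,140+(Y+.5)/3.75-.5),z)[:2]
def T(x,y,z=.093): return ray("top",(180+(x+.5)/4-.5,120+(y+.5)/4-.5),z)[:2]
A=lambda a,b: np.degrees(np.arctan2(*(b-a)[::-1]))
print("side line",A(S(342,200),S(250,348)),"hub->nose end of line",A(S(388,127),S(250,348)))
print("side post",S(202,376,.107),"hub",S(388,127),A(S(388,127),S(202,376,.107)))
print("top post",T(122.5,306.5,.107),"hub",T(313,287),A(T(313,287),T(122.5,306.5,.107)))
print("top hub->line end",A(T(313,287),T(177,305)))
im=cv2.imread("pics/top9.png")[265:335,90:340]; cv2.imwrite("pics/z9.png",cv2.resize(im,None,fx=3,fy=3,interpolation=cv2.INTER_CUBIC))
E
```

```text
side line 98.09203604121426 hub->nose end of line 97.99508972726878
side post [0.55388627 0.16549904] hub [0.56899161 0.05097262] 97.51359900036698
top post [0.55263708 0.16601917] hub [0.56781272 0.05199459] 97.5809975650796
top hub->line end 97.88815942543003
```

View pics/z9.png

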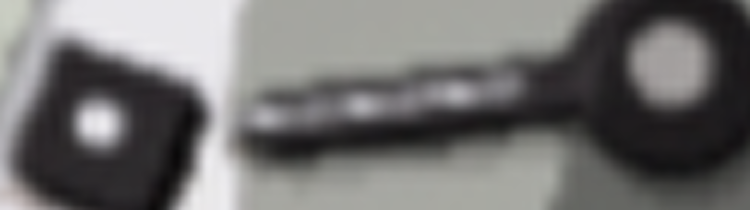

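In both cameras the arm now points at about 98.0° and the post lies at about 97.5°, within a millimetre or two at the post. Now the key, cross-checked with the wrist camera, where the grey box's key is at about (219,199).

```bash
python3 - <<'E'
from h import *
from scipy.spatial.transform import Rotation as Ro
s=r.get_state(); R=Ro.from_euler("xyz",s["eef_rot"],degrees=True).as_matrix(); p=s["tcp_pos"]
c=imaging.get_calibration("wrist"); M=c["T_tool_cam"]
def w(px,z):
    d=R@M[:3,:3]@np.linalg.solve(c["mtx"],[*px,1]); o=R@M[:3,3]+p
    return o+d*(z-o[2])/d[2]
print("wrist key",w((219,199),.064))
for d in imaging.landmark_of("wrist","key_top"): print(d["score"],d["position"],w(d["position"],.064))
for d in imaging.landmark_of("side","key_top"): print(d["score"],d["position"],ray("side",d["position"],.064))
E
```

```text
wrist key [ 0.47375567 -0.34730146  0.064     ]
0.94 [217.1, 200.0] [ 0.4748461  -0.34890371  0.064     ]
0.86 [232.1, 26.2] [ 0.33848306 -0.34476998  0.064     ]
0.73 [366.8, 256.0] [ 0.51309347 -0.20864371  0.064     ]
0.55 [397.0, 160.7] [ 0.34073806 -0.35571034  0.064     ]
0.53 [319.6, 172.7] [ 0.51341514 -0.19904029  0.064     ]
0.39 [351.0, 146.0] [ 0.48376731 -0.36092389  0.064     ]
```

The wrist and top cameras agree on the key at (0.474, -0.3475). I move above it and descend to just over the head.

drive_tool([
  [0,-2,0,0,0,0],
  [0,-4,0,0,0,0],
  [-0.15,-5.6,-1,0,0,0],
  [-0.15,-5.6,-4,0,0,0],
  [-0.15,-5.6,-7,0,0,0],
  [-0.15,-5.6,-9.5,0,0,0],
  [-0.15,-5.6,-11,0,0,0],
  [-0.15,-5.6,-11,0,0,0],
])

```text
time_s: 13.77
tcp_pos: [0.4727, -0.3435, 0.0754]
eef_rot: [-89.8, 0.3, 6.6]
contact_force: [-1.0, 0.7, -0.3]
gripper_width: 0.0006
```

```bash
python3 - <<'E'
from h import *
s=r.get_state(); print(s["tcp_pos"],s["contact_force"])
im=imaging.capture("side")[:,:,::-1]
cv2.imwrite("pics/side10.png",cv2.resize(im[100:220,270:430],None,fx=4,fy=4,interpolation=cv2.INTER_CUBIC))
E
```

```text
[ 0.47272912 -0.34348845  0.07535599] [-0.99267757  0.65530405 -0.2766352 ]
```

View pics/side10.png

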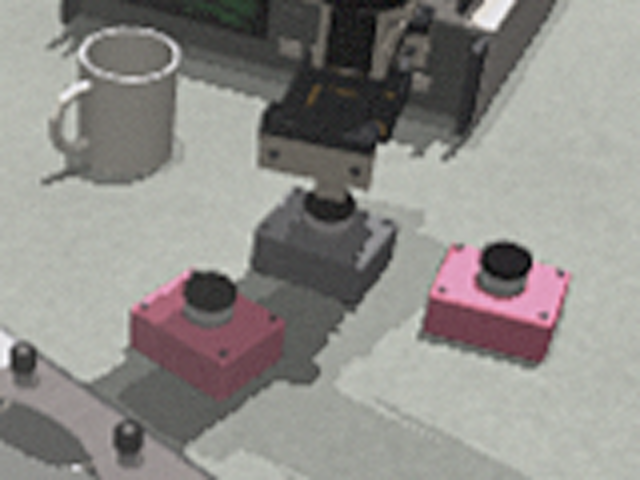

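The fingertip is right above the grey box's key, clear of both pink boxes. Now I press.

drive_tool([
  [0,0,0,0,0,0],
  [0,0,0,0,0,0],
  [0,0,-0.5,0,0,0],
  [0,0,-1,0,0,0],
  [0,0,-1.4,0,0,0],
  [0,0,-1.7,0,0,0],
  [0,0,-2,0,0,0],
  [0,0,-2,0,0,0],
])

```text
time_s: 14.48
tcp_pos: [0.4751, -0.346, 0.0585]
eef_rot: [-90.0, 0.0, 6.6]
contact_force: [-1.1, 1.8, 4.1]
gripper_width: 0.0003
```

drive_tool([
  [0,0,-0.1,0,0,0],
  [0,0,-0.2,0,0,0],
  [0,0,-0.2,0,0,0],
  [0,0,-0.2,0,0,0],
  [0,0,-0.2,0,0,0],
  [0,0,-0.2,0,0,0],
  [0,0,-0.2,0,0,0],
  [0,0,-0.2,0,0,0],
])

```text
time_s: 15.15
tcp_pos: [0.4752, -0.3461, 0.0582]
eef_rot: [-90.0, -0.0, 6.6]
contact_force: [-3.5, 6.1, 15.9]
gripper_width: 0.0001
```

```bash
python3 look.py 11
```

```text
{'time_s': np.float64(15.15), 'tcp_pos': array([ 0.4752, -0.3461,  0.0582]), 'eef_rot': array([-9.00369e+01, -3.85000e-02,  6.60770e+00]), 'contact_force': array([-3.5035,  6.0653, 15.8574]), 'gripper_width': np.float64(0.0001), 'joints': array([-1.70087e+01,  2.16193e+01, -2.23637e+01,  2.56000e-02,
       -4.59669e+01, -6.64014e+01])}
```

The tip stops at 58.2 mm with 16 N, well above the 5 N spring force, so the key is hard against its bottom stop. Now I release it and back away.

drive_tool([
  [0,0,0.5,0,0,0],
  [0,0,1,0,0,0],
  [0,0,2,0,0,0],
  [0,0,4,0,0,0],
  [0,0,7,0,0,0],
  [0,0,10,0,0,0],
  [0,0,12,0,0,0],
  [0,0,12,0,0,0],
])

```text
time_s: 15.82
tcp_pos: [0.4771, -0.3474, 0.182]
eef_rot: [-90.3, -0.4, 6.6]
contact_force: [1.2, 0.3, 0.1]
gripper_width: 0.0004
```

drive_tool([
  [-1,-2,0,0,0,0],
  [-3,-5,0,0,0,0],
  [-5,-8,0,0,0,0],
  [-7,-11,0,0,0,0],
  [-9,-14,0,0,0,0],
  [-10,-15,0,0,0,0],
  [-10,-15,0,0,0,0],
  [-10,-15,0,0,0,0],
])

```text
time_s: 16.48
tcp_pos: [0.3739, -0.4963, 0.1761]
eef_rot: [-90.0, 0.0, 6.4]
contact_force: [0.5, 0.9, 0.6]
gripper_width: 0.0003
```

```bash
python3 - <<'E'
from h import *
s=r.get_state(); print(s["time_s"],s["tcp_pos"],s["contact_force"])
for n in ["top","side"]: cv2.imwrite(f"pics/{n}12.png",imaging.capture(n)[:,:,::-1])
im=cv2.imread("pics/top12.png"); cv2.imwrite("pics/topz12.png",cv2.resize(im[120:270,180:330],None,fx=4,fy=4,interpolation=cv2.INTER_CUBIC))
a=cv2.imread("pics/side0.png")[135:200,310:400];b=cv2.imread("pics/side12.png")[135:200,310:400]
cv2.imwrite("pics/kcmp.png",cv2.resize(np.hstack([a,b]),None,fx=4,fy=4,interpolation=cv2.INTER_CUBIC))
E
```

```text
16.4833 [ 0.37394431 -0.49634255  0.17606377] [0.5420611  0.90611069 0.59868108]
```

View pics/side12.png

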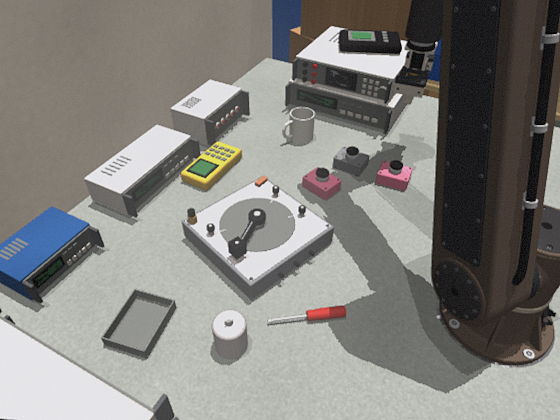

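View pics/topz12.png

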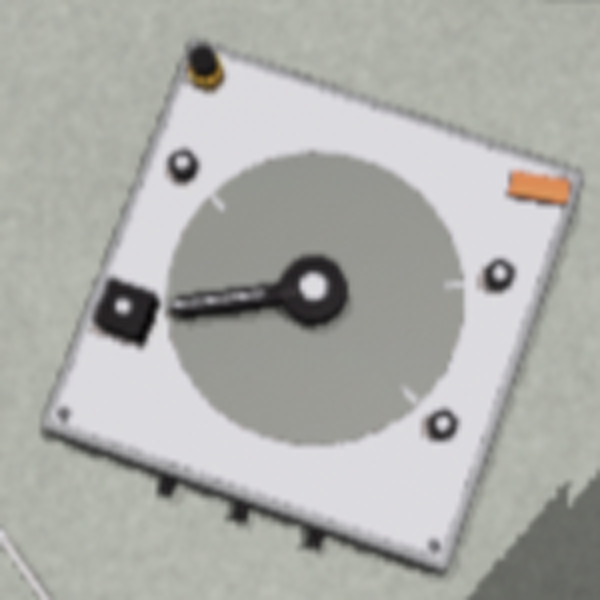

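View pics/kcmp.png

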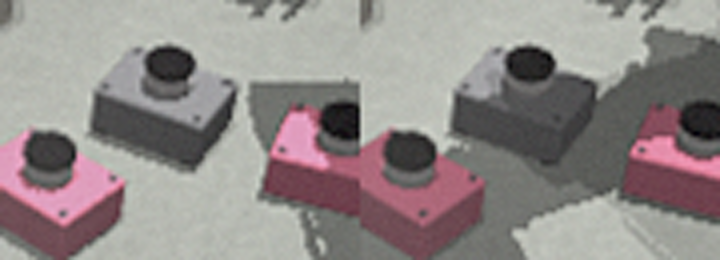

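The pointer is on the square post, the key is back up, nothing else has moved, and the arm is clear of everything. I'm handing the job in.

```bash
python3 -c "
from plant import r
print(r.close_job())"
```

```text
the job is handed in; nothing more can be done
None
```

I turned the pointer arm about 96° clockwise with the shut fingertips until it pointed at the square post. After checking that, I pressed the grey box's round key fully down and let it come up again. The job was handed in at about 16.5 s of the 48 s, with the arm clear of everything; no verdict is reported.

- **Pointer:** the first push stopped about 2–3° short, so I nudged it on. The side camera then put the arm at about 98.0° and the post at 97.5°, and the top camera put them at 97.9° and 97.6°. That is about 1 mm off at the post. One automatic fit of the white line in the top view disagreed, at 95.1°. I judged that it had caught highlights along the bar, and even that reading would put it within about 3 mm of the post centre.
- **Key:** the fingertip stopped at 58.2 mm above the bench with 16 N, well over the 5 N spring, so the key was against its bottom stop. The picture taken afterwards shows it up, as at the start.
- **Other things:** in the last top and side pictures, the loose things and the pink look-alikes are where they started. The hub looks down, though I judged that only by eye.

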